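Slide the battery cover shut until its tongue clicks

ROBOT

A 6-joint arm with a two-finger parallel gripper is mounted at the origin on a cart in front of the work surface, level with it; the furniture and walls round the work are solid. World frame = base frame: x ahead of the robot, y to its left, z up, the work surface at z = 0. Lengths are in mm, angles in rad, forces in N, time in s.
With the tool pointing down it reaches from about 300 to 775 mm from the base axis. Payload 14.6 kg.
Tool frame: the origin (TCP) lies between the finger pads; the fingertips stand manip.tip_reach ahead of it and the grasp point (between the pads) lies 5 mm behind it (manip.tip_reach is the distance from the TCP to the fingertips, in mm); z points along the fingers, y is the line along which they close (so a half turn about z gives the same grasp; the last joint's range is limited). The gripper opens to 94 mm and grips with 3 to 60 N. Pads are 16 mm wide; open, the fingers measure 119 mm over their backs; the gripper's body (75 mm by 177 mm) begins 78 mm behind the grasp point.
Start: joints at [-0.067, 0.3, 1.521, -0, 1.321, -0.067], TCP at [549.99, -0.002, 185.946] pointing down, gripper open.
Joint ranges: [-3.03, 3.03], [-0.79, 2.21], [0.23, 2.52], [-1.04, 4.18], [0, 3.07], [-2.55, 2.55]. Speed limits (rad/s): [2.22, 2.22, 2.57, 3.14, 3.14, 3.14].

INTERFACE

Orientations are given as [roll, pitch, yaw] about the fixed x, y, z axes, in that order (R = Rz(yaw) Ry(pitch) Rx(roll)).
In Python, from cell import manip gives the robot as it stands. The module is installed in compiled form; this text tells all that it offers.
- The arm moves only by the shell command python3 -m creep 'ROWS' [FORCE]. ROWS is JSON, a list of rows, each a list of 3 entries, a list of its own where there are three numbers: the opening, from -1 (shut) to 1 (fully open), then the shift along the tool's x, y, z in cm, then the turn about the tool's z in units of 5 degrees (1.0 is 5 degrees). In form: [[grip, [tx, ty, tz], roll], ...]. A call has 1 to 12 rows; each row is the pose to reach, as a shift and turn from the pose commanded when the call began, along the tool's axes at that moment; what a row does not reach only later rows make up. A row lasts 1/10 s, in which the tool goes at most 50 mm and 8.59 degrees, less where a joint would pass 70% of its speed; a pose out of reach is approached as far as the arm can. A call with a gripper value outside its range is refused whole. The fingers move at their own pace and stop on an object; FORCE is the grip in N (left out, the last holds). Time passes only in rows, so rows that repeat a pose let the fingers close. It gives the time, the measured TCP pose, the force, the opening and the grip force at its end, in the units of the state.
- manip.read_state(): the state, without advancing time (a new reading comes with each control period).
- manip.camera(name): name is "scene" or "side" or "wrist"; returns the picture (400x640x3 uint8, red, green, blue); there is no depth.
- manip.camera_params(name): a dict with "fovy" (degrees; the focal length in pixels is half the picture's height over the tangent of half this angle, whatever the lens; pixels are square), "cx", "cy" (the principal point, pixels), "origin" and "attitude" of the camera in the world. Camera axes: x right, y down, z forward; pixel columns grow to the right and rows downward; lengths in mm; the calibration is good to about 2 mm. A picture is of the moment at which its call begins: read the wrist's pose just before it. camera_params takes no time and is no camera call; for the wrist camera it gives the pose at the moment of the call.
- manip.sign_off(): hands the job in; it is judged then, once.
The state is a dict: "clock": time; "joints": joint angles; "qd": joint speeds; "effort": joint torques, N m; "eef_pos": TCP position; "eef_rot": TCP orientation; "wrist_force": force on the tool from outside, world axes, zero at the start; "moment": the same for the moment, N m; "finger_gap": finger opening in mm; "finger_force": force on a finger pad.
Only numpy, scipy, OpenCV 4.12 (cv2) and the standard library are available. Lean on these libraries where they do the work, as an engineer would, in place of code of your own. Each camera call takes 0.05 s, during which the arm holds its last target. There are 200 camera calls.

TASK

Pick up the loose orange battery cover, set it on the blue battery box with its tongue end leading, and slide it under the side lips until the tongue snaps up behind the yellow catch bar, so that the cover stays shut by itself. Push gently: stop once it has clicked and do not ram it against the end; let go of the cover and leave the other things on the bench where they are.

Things in the scene. Friction and masses are not known exactly. Their poses are not given: they have to be found in the camera images.
- battery_box: Blue box screwed to the bench, 193 (x -85 to +108) x 86 x 40 mm high, 110 wide over its ears; origin at centre of underside, x = the way the cover slides shut, z up. Its top (z = 40) carries the cover: solid deck x -85 to -27, open bay with two cells to x = 27, then two side ledges with a 36 mm slot between. Ramming the cover into the catch or hard end with over 25 N is damage.
- set_down (a point): On the box's top, x = -60 mm, y = 0, z = 40 in the box's frame: where the cover's origin may be when it is set down on the deck from above (axes parallel to the box's); its leading edge is then just inside the flares, short of the lips. From here it slides along the box's +x, nearly free up to the catch bar.
- mouth (a point): On the track, x = 8 mm, y = 0, z = 40 in the box's frame: start of the grey lips (x 8 to 35, inner edges 53 apart, z 46.5 to 50.5, lead-in slope from x = -4). Grey guide walls below them (x 5 to 108) stand 67 mm apart and flare to 76 apart at x = -12. The cover, 64 wide and 5 thick, has 1.5 mm play each side and in height.
- catch_middle (a point): x = 68 mm, z = 40 in the box's frame: mean place of the far edge of the yellow catch bar (22 mm long in x, z 46.5 to 52). Bar, buffer and end block sit together up to 10 mm nearer or farther, not reported: the tongue meets the bar 28 mm before it snaps, which is with the cover's origin at x = 19 to 39 mm. A buffer, 1.3 N/mm, is met 3 mm before the snap; the hard end comes 3 mm after it.
- cover: Loose orange cover lying flat, 108 (x -58 to +50) x 64 (y) x 5 mm, about 0.1 kg; origin on its underside, z up, x towards its leading edge (x = 50), which has the white tongue in its middle. A black grip rib, 12 mm thick (x) x 30 long (y), is centred at x = -46, z 5 to 31 mm: grasp it from above across its 12 mm, fingertips 3 to 5 mm over the plate.
- tongue (a joint): Bend of the cover's white spring tongue, rad: 0 = free, grows as its tip is pressed down, to 0.35. Hinged at cover x = 15, tip at x = 49 mm. Under the bar it reads about 0.1 to 0.2, past the bar under 0.07. Bending it under the bar takes about 4 to 8 N of push; after the snap the buffer gives up to about 10 N; over about 12 N means the hard end.
- tongue_nose (a point): Top of the tongue's nose, 5 mm above the cover's top: x = 40.5, y = 0, z = 10 mm in the cover's frame when free. The nose slopes from x = 49 up to its rounded top at x = 42; its steep rear face, x = 39, rests behind the catch bar when shut, the buffer pushing it back against the bar.
- battery_block: Red lantern battery with two terminals, 63 x 60 x 74 mm, origin at the centre of its underside; a bystander.
- parts_tub: Round red tub of small hardware, 68 mm across, 36 mm high, origin at the centre of its underside; a bystander.
- screwdriver: Blue screwdriver lying on the bench, 160 mm long (y), 23 mm high; origin below its middle; a bystander.

How it is judged (in metres and radians):
On the way:
1. the cover lies in the track on top of the box, tongue end leading, its leading edge under the lips but its tongue not yet under the catch bar (x of cover in the frame of battery_box between -0.042 and -0.01 m and y of cover in the frame of battery_box between -0.004 and 0.004 m and z of cover in the frame of battery_box between 0.037 and 0.045 m and x of tongue_nose in the frame of battery_box above -0.006 m), for 0.05 s.
At the end, for the whole second after the job is handed in: The cover lies flat in the track (within 4 mm of its centre line, origin 37 to 43.5 mm above the bench, tilt below 0.08 rad), over 16 mm beyond the box origin along the slide, tongue sprung back (below 0.07 rad), i.e. nose behind the catch bar; at rest (x of cover in the frame of battery_box above 0.016 m and value of joint tongue below 0.07 rad and x of tongue_nose in the frame of battery_box above 0.054 m and y of cover in the frame of battery_box between -0.004 and 0.004 m and z of cover in the frame of battery_box between 0.037 and 0.0435 m and angle between cover's own z axis and vertical below 0.08 rad and linear speed of cover below 0.01 m/s); the robot touches nothing.
It fails at once if the cover is rammed into the catch or the hard end with more than 25 N (contact force between cover and battery_box above 25 N and x of cover in the frame of battery_box above -0.01 m).
It fails at once if the lantern battery is moved more than 25 mm (distance of battery_block from where it was at the start of the episode above 0.025 m).
It fails at once if the parts tub is moved more than 25 mm (distance of parts_tub from where it was at the start of the episode above 0.025 m).
It fails at once if the screwdriver is moved more than 25 mm (distance of screwdriver from where it was at the start of the episode above 0.025 m).
It also fails if it takes over 58 s, if anything falls off the work surface, if the arm or the gripper's body presses on something with over 40 N, if the wrist force passes 120 N, or if a joint passes its speed limit or range.

## Working session

There is one attempt and no reset: what is moved stays moved. The work goes in short steps, Python scripts to look and compute and a shell command to move; the robot and the scene stay as the last step left them, time stands still between calls to the robot, and variables do not carry over. Pictures are saved under pics/ and viewed, at most 10 in all, crops included, and the job is handed in when it is done.

```bash
mkdir -p pics
python3 - <<'E'
from cell import manip
import cv2,numpy as np
print(manip.read_state(), manip.tip_reach)
ims=[]
for n in ["scene","side","wrist"]:
    p=manip.camera_params(n);print(n,p)
    im=manip.camera(n)[:,:,::-1];cv2.imwrite(f"pics/{n}0.png",im);ims.append(im)
E
```

```text
{'clock': 0.0, 'joints': array([-6.65753636e-02,  3.00507003e-01,  1.52155713e+00, -2.20019960e-05,
        1.32071074e+00, -6.65854824e-02]), 'qd': array([ 1.50647400e-05, -6.69553627e-04,  8.56417258e-04,  8.85645289e-04,
       -3.28844531e-04, -1.01333152e-03]), 'effort': array([-1.53750298e-03, -5.31805658e+01, -3.52735734e+01,  7.07558286e-02,
        2.43994006e-02, -4.79655944e-05]), 'eef_pos': array([5.49720003e+02, 2.30863988e-02, 1.85376787e+02]), 'eef_rot': array([-3.14041164e+00, -5.73965005e-05,  1.57081187e+00]), 'wrist_force': array([-0.13650014,  0.21604388, -0.10724442]), 'moment': array([0.04545713, 0.01493464, 0.00685988]), 'finger_force': 0.0, 'finger_gap': 93.90815548356446} 14.0
scene {'fovy': 49.06698771096558, 'cx': 325.6069732201101, 'cy': 197.98416211866387, 'origin': array([ 223.48777756, -423.61166726,  619.04643526]), 'attitude': array([-2.25526111,  0.00608718, -0.47777072])}
side {'fovy': 48.339968866221135, 'cx': 319.1553080561251, 'cy': 208.30876645165128, 'origin': array([411.42175811, 842.3439476 , 595.79300842]), 'attitude': array([-2.27027772, -0.00515587, -2.92823623])}
wrist {'fovy': 64.33155247388362, 'cx': 319.7156834169837, 'cy': 200.01924182748985, 'origin': array([549.28427644,  81.86454743, 384.21244072]), 'attitude': array([2.85365244e+00, 1.40272098e-03, 5.09636064e-04])}
```

View pics/scene0.png

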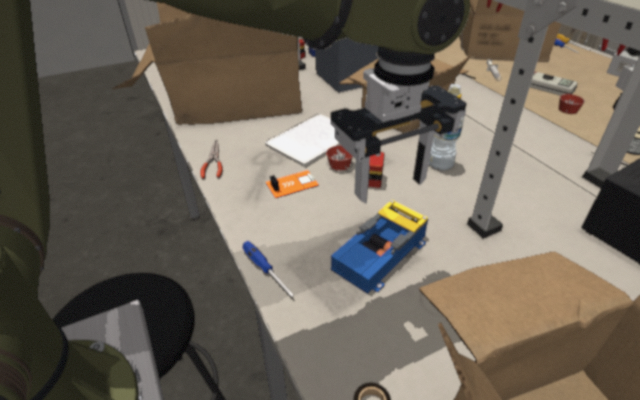

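View pics/side0.png

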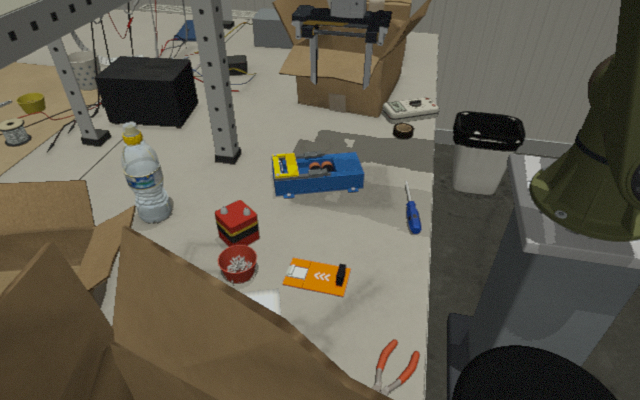

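View pics/wrist0.png

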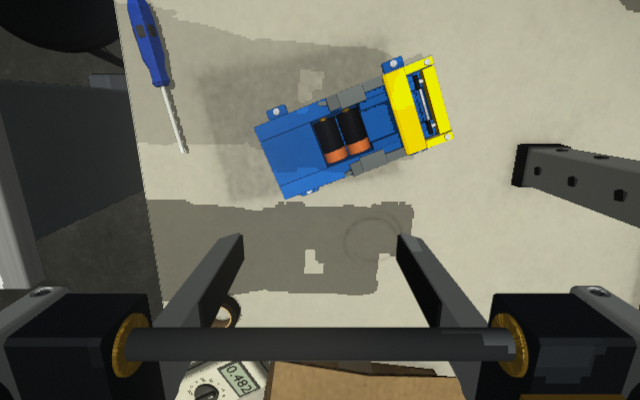

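```bash
cat > h.py <<'E'
import cv2,numpy as np
from scipy.spatial.transform import Rotation as R
def cam(p):
    f=200/np.tan(np.radians(p["fovy"])/2); return f,R.from_euler('xyz',p["attitude"]).as_matrix(),np.array(p["origin"])
def rays(p,uv):
    f,A,o=cam(p); uv=np.atleast_2d(uv).astype(float)
    d=np.c_[(uv[:,0]-p["cx"])/f,(uv[:,1]-p["cy"])/f,np.ones(len(uv))]@A.T
    return o,d/np.linalg.norm(d,axis=1)[:,None]
def plane(p,uv,z):
    o,d=rays(p,uv); return o+d*((z-o[2])/d[:,2])[:,None]
def tri(p1,u1,p2,u2):
    o1,d1=rays(p1,u1);o2,d2=rays(p2,u2);out=[]
    for a,b in zip(d1,d2):
        s=np.linalg.lstsq(np.c_[a,-b],o2-o1,rcond=None)[0];x,y=o1+s[0]*a,o2+s[1]*b
        out.append(np.r_[(x+y)/2,np.linalg.norm(x-y)])
    return np.array(out)
def blobs(im,lo,hi,amin=30):
    m=cv2.inRange(cv2.cvtColor(im,cv2.COLOR_BGR2HSV),np.array(lo),np.array(hi))
    m=cv2.morphologyEx(m,cv2.MORPH_CLOSE,np.ones((5,5)))
    cs,_=cv2.findContours(m,cv2.RETR_EXTERNAL,cv2.CHAIN_APPROX_NONE)
    return sorted([c[:,0] for c in cs if cv2.contourArea(c)>amin],key=lambda c:-cv2.contourArea(c))
E
python3 - <<'E'
from cell import manip
from h import *
for n in ["scene","side"]:
    p=manip.camera_params(n);im=cv2.imread(f"pics/{n}0.png")
    for col,lo,hi,z in [("orange",(8,180,150),(18,255,255),5),("red",(0,150,60),(5,255,255),36),("blue",(105,120,50),(125,255,255),40),("yellow",(22,150,120),(33,255,255),52)]:
        for c in blobs(im,lo,hi)[:4]:
            w=plane(p,c,z)[:,:2].astype(np.float32)
            print(n,col,c.mean(0).round(),[np.round(t,1) for t in cv2.minAreaRect(w)])
E
```

```text
scene orange [291. 184.] [array([521.2, 329.7]), array([ 58.3, 101.4]), np.float64(88.4)]
scene red [339. 158.] [array([648.9, 333.1]), array([90.6, 50.4]), np.float64(71.4)]
scene red [570. 103.] [array([1359.2,  268.6]), array([112.1,  54.3]), np.float64(28.2)]
scene red [376. 161.] [array([716.4, 279.7]), array([71.3, 30.4]), np.float64(53.7)]
scene red [375. 183.] [array([668. , 209.1]), array([22.3, 24.2]), np.float64(58.2)]
scene blue [380. 251.] [array([571.3,  35.2]), array([200.4, 109. ]), np.float64(21.0)]
scene blue [256. 256.] [array([359.9, 119.3]), array([19.2, 85.2]), np.float64(12.7)]
scene yellow [402. 216.] [array([646.5,  77.3]), array([49. , 84.3]), np.float64(21.5)]
side orange [318. 277.] [array([522.8, 335.2]), array([ 63.4, 106.3]), np.float64(88.2)]
side red [238. 253.] [array([666.3, 346.2]), array([ 73.4, 121.6]), np.float64(12.5)]
side red [234. 216.] [array([700.8, 246.9]), array([65.2, 73.7]), np.float64(52.3)]
side blue [319. 175.] [array([574.2,  83.7]), array([191.6, 142.5]), np.float64(21.3)]
side blue [413. 217.] [array([370.1, 180.6]), array([21.4, 92.7]), np.float64(10.0)]
side blue [191.  30.] [array([1227.8, -699.9]), array([ 21.6, 202. ]), np.float64(26.2)]
side yellow [285. 165.] [array([647.8,  84.6]), array([49.7, 89. ]), np.float64(20.3)]
side yellow [132. 139.] [array([1022.7,   59.8]), array([38.1, 51.4]), np.float64(30.8)]
side yellow [32. 97.] [array([1390.3,  -76.5]), array([41.3, 61. ]), np.float64(48.5)]
```

```bash
cat > snap.py <<'E'
import sys,json,cv2
from cell import manip
n=sys.argv[1];p=manip.camera_params("wrist");im=manip.camera("wrist")[:,:,::-1];cv2.imwrite(f"pics/{n}.png",im)
json.dump({k:(v.tolist() if hasattr(v,'tolist') else v) for k,v in p.items()},open(f"pics/{n}.json","w"))
E
python3 - <<'E'
from cell import manip;import json
json.dump({k:(v.tolist() if hasattr(v,'tolist') else v) for k,v in manip.camera_params("wrist").items()},open("pics/wrist0.json","w"))
E
python3 -m creep '[[1,[-3,7,-3],0],[1,[-3,7,-3],0],[1,[-3,7,-3],0],[1,[-3,7,-3],0],[1,[-3,7,-3],0]]'; python3 snap.py box1
python3 -m creep '[[1,[12,0,0],0],[1,[27,-12,3],0],[1,[27,-12,3],0],[1,[27,-12,3],0],[1,[27,-12,3],0],[1,[27,-12,3],0],[1,[27,-12,3],0],[1,[27,-12,3],0],[1,[27,-12,3],0],[1,[27,-12,3],0],[1,[27,-12,3],0]]'; python3 snap.py cov0
python3 -m creep '[[1,[0,0,0],0],[1,[2.5,-2,6],0],[1,[2.5,-2,6],0],[1,[2.5,-2,6],0],[1,[2.5,-2,6],0]]'; python3 snap.py cov1
python3 -c "
import cv2,numpy as np
cv2.imwrite('pics/cov.png',np.vstack([cv2.resize(cv2.imread('pics/%s.png'%n),(480,300)) for n in ('cov0','cov1')]))"
```

```text
clock: 0.65
eef_pos: [619.2, -29.6, 215.4]
eef_rot: [-3.14, -0.0, 1.571]
wrist_force: [0.0, 0.1, -1.0]
finger_gap: 93.9
finger_force: 0.0
clock: 1.8
eef_pos: [500.5, 239.1, 186.0]
eef_rot: [3.142, 0.0, 1.569]
wrist_force: [-0.7, 0.5, -0.4]
finger_gap: 93.9
finger_force: 0.0
clock: 2.35
eef_pos: [480.6, 264.9, 126.8]
eef_rot: [3.141, -0.0, 1.571]
wrist_force: [0.0, -0.7, 0.5]
finger_gap: 94.2
finger_force: 0.0
```

View pics/cov.png

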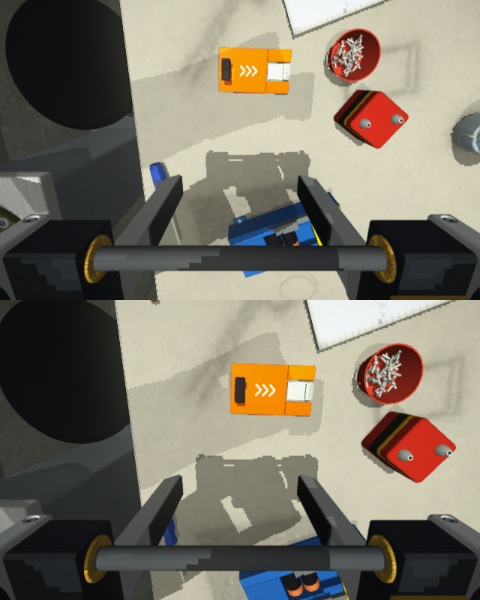

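View pics/box1.png

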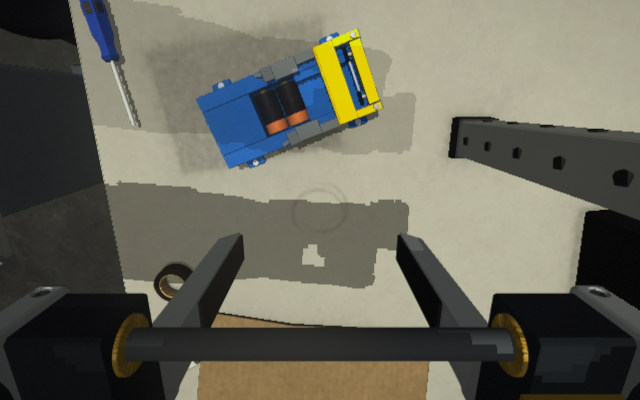

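```bash
cat > m.py <<'E'
from h import *
import json
I={n:cv2.imread(f"pics/{n}.png") for n in ["wrist0","box1","cov0","cov1"]}
P={n:json.load(open(f"pics/{n}.json")) for n in I}
def rect(c):
    b=cv2.boxPoints(cv2.minAreaRect(c.astype(np.float32))); return b[np.argsort(np.arctan2(*(b-b.mean(0)).T[::-1]))]
def near(bl,uv): return min(bl,key=lambda c:np.linalg.norm(c.mean(0)-uv))
O=((8,150,100),(20,255,255));K=((0,0,0),(180,255,60));B=((100,120,40),(128,255,255));Y=((22,150,100),(33,255,255))
def pr(a,b,lo,hi,ua,ub,tag):
    ca,cb=near(blobs(I[a],lo,hi),ua),near(blobs(I[b],lo,hi),ub)
    ra,rb=rect(ca),rect(cb);t=tri(P[a],ra,P[b],rb);print(tag,ra.round(1).tolist(),rb.round(1).tolist());print(t.round(1));
    v=(t[1]-t[0])[:2]; print(' c',t.mean(0).round(1),'yaws',[round(float(np.degrees(np.arctan2(*(t[(i+1)%4]-t[i])[1::-1]))),1) for i in range(4)])
    return ca,cb
pr("cov0","cov1",*O,(340,94),(362,120),"plate")
k=pr("cov0","cov1",*K,(300,96),(320,120),"rib")
pr("wrist0","box1",*Y,(420,105),(347,77),"yellow")
c=pr("wrist0","box1",*B,(300,150),(240,120),"blue")
for n,cc in zip(("wrist0","box1"),c):
    print(n,cv2.approxPolyDP(cc,4,True)[:,0].tolist())
E
python3 m.py
```

```text
plate [[292.0, 62.70000076293945], [388.20001220703125, 65.69999694824219], [386.29998779296875, 125.0999984741211], [290.1000061035156, 122.0]] [[308.0, 83.80000305175781], [420.20001220703125, 87.5], [418.0, 154.89999389648438], [305.79998779296875, 151.1999969482422]]
[[ 4.687e+02  3.672e+02 -1.000e+00  3.000e-01]
 [ 5.761e+02  3.636e+02  2.900e+00  1.000e-01]
 [ 5.759e+02  3.003e+02  1.390e+01  1.200e+00]
 [ 4.657e+02  3.031e+02  6.000e+00  5.000e-01]]
 c [5.216e+02 3.336e+02 5.500e+00 5.000e-01] yaws [-1.9, -90.2, 178.6, 87.4]
rib [[436.3999938964844, 67.5], [441.0, 67.0], [444.1000061035156, 95.0], [439.5, 95.5]] [[314.0, 104.0], [326.0, 104.0], [326.0, 136.0], [314.0, 136.0]]
[[485.3 331.9 415.8  29.7]
 [482.4 331.6 421.6  30.6]
 [483.9 337.1 410.6  36.2]
 [486.4 337.  406.3  35.3]]
 c [484.5 334.4 413.6  33. ] yaws [-173.1, 74.7, -2.2, -102.0]
yellow [[379.8999938964844, 71.19999694824219], [431.20001220703125, 55.29999923706055], [457.20001220703125, 139.10000610351562], [405.8999938964844, 155.0]] [[310.29998779296875, 45.099998474121094], [356.5, 28.5], [385.1000061035156,
[... 659 characters left out ...]
.7  31.3   3.6]
 [647.9  31.9  34.    5.2]
 [506.4 -32.1  19.8   4.1]]
 c [557.4  46.7  25.9   4.1] yaws [21.2, -64.1, -155.6, 110.2]
wrist0 [[383, 85], [349, 107], [359, 109], [371, 147], [355, 155], [347, 151], [344, 159], [331, 164], [325, 162], [314, 124], [320, 117], [334, 117], [345, 145], [337, 121], [340, 108], [321, 106], [323, 99], [292, 112], [284, 105], [277, 107], [278, 115], [272, 109], [266, 112], [268, 121], [254, 128], [285, 198], [344, 177], [360, 156], [402, 146]]
box1 [[314, 58], [279, 80], [264, 82], [253, 75], [236, 82], [228, 79], [222, 88], [216, 84], [196, 99], [229, 167], [251, 167], [253, 159], [264, 162], [266, 153], [289, 144], [286, 133], [295, 126], [335, 117]]
```

```bash
cat >> m.py <<'E'
print('----')
for n,uv in (("cov0",(300,96)),("cov1",(320,120))):
    im=I[n];x,y=uv;s=im[y-25:y+25,x-22:x+22]
    m=cv2.inRange(cv2.cvtColor(s,cv2.COLOR_BGR2HSV),np.array((0,0,0)),np.array((180,255,70)))
    cs=max(cv2.findContours(m,0,1)[0],key=cv2.contourArea);bb=cv2.boundingRect(cs);cc=np.array([[bb[0]+bb[2]/2+x-22-.5,bb[1]+bb[3]/2+y-25-.5]])
    print(n,'rib',bb,cc,plane(P[n],cc,31).round(1),plane(P[n],cc,25).round(1))
C=[]
for n,cc in zip(("wrist0","box1"),c):
    # ends of the deck's rear edge: line fit on contour points between the two left corners
    a,b=((254,128),(285,198)) if n=="wrist0" else ((197,99),(229,167))
    a,b=np.array(a,float),np.array(b,float);t=((cc-a)@(b-a))/((b-a)@(b-a));d=np.abs(np.cross(cc-a,(b-a)/np.linalg.norm(b-a)))
    s=cc[(t>.1)&(t<.9)&(d<4)];vx,vy,x0,y0=cv2.fitLine(s.astype(np.float32),cv2.DIST_HUBER,0,.01,.01).ravel()
    f=lambda q:np.array([x0,y0])+((q-[x0,y0])@[vx,vy])*np.array([vx,vy])
    C.append(np.array([f(a),f(b)]));w=plane(P[n],C[-1],40);print(n,C[-1].round(1).tolist(),w.round(1).tolist(),np.linalg.norm(w[1]-w[0]))
t=tri(P["wrist0"],C[0],P["box1"],C[1]);print(t.round(1))
for n in ("wrist0","box1"):
    cy=near(blobs(I[n],*Y),(420,105) if n=="wrist0" else (347,77));w=plane(P[n],cy,52)[:,:2].astype(np.float32);r=cv2.minAreaRect(w);print(n,r)
    pd=plane(P[n],C[0 if n=="wrist0" else 1],40)[:,:2].mean(0);e=np.array(r[0])-pd;print(' axis yaw',np.degrees(np.arctan2(e[1],e[0])),'len',np.linalg.norm(e),'origin',pd+85*e/np.linalg.norm(e))
for n in I: cv2.imwrite(f"pics/z_{n}.png",0*I[n])
cv2.imwrite("pics/zoom.png",cv2.resize(I["wrist0"][45:210,240:470],None,fx=3.4,fy=3.4,interpolation=cv2.INTER_CUBIC))
E
python3 m.py 2>/dev/null| sed -n '/----/,$p'
```

```text
----
cov0 rib (18, 7, 11, 29) [[301.  92.]] [[480.1 334.9  31. ]] [[479.8 335.1  25. ]]
cov1 rib (16, 8, 13, 34) [[320.  119.5]] [[480.1 335.   31. ]] [[480.1 334.8  25. ]]
wrist0 [[254.2, 127.9], [284.7, 198.1]] [[479.5, 59.4, 40.0], [509.5, -17.9, 40.0]] 82.91861062053036
box1 [[196.4, 99.3], [228.5, 167.2]] [[479.8, 59.2, 40.0], [509.6, -17.9, 40.0]] 82.71280601858034
[[479.2  59.3  38.2   0. ]
 [509.4 -18.1  39.5   0. ]]
wrist0 ((647.5565795898438, 80.49891662597656), (50.48613357543945, 84.22347259521484), 21.314823150634766)
 axis yaw 21.32386719610885 len 164.29713115530453 origin [573.68814348  51.66336294]
box1 ((647.903564453125, 80.08576202392578), (50.20477294921875, 84.38861083984375), 21.350860595703125)
 axis yaw 21.207794938505472 len 164.33316465961585 origin [573.94327054  51.38687809]
```

View pics/zoom.png

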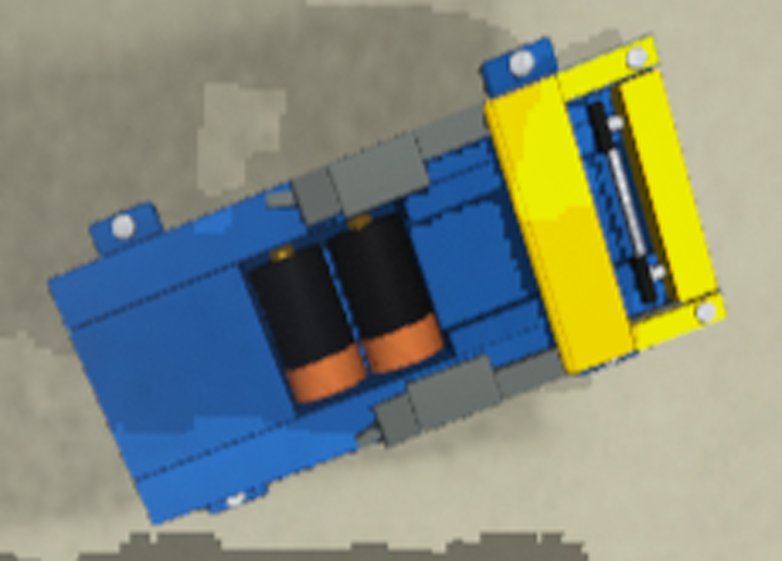

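```bash
python3 -m creep '[[-0.2,[3,0,2],0.2],[-0.2,[7,0,4],0.36],[-0.2,[7,0,4],0.36],[-0.2,[7,0,6.5],0.36],[-0.2,[7,0,8.5],0.36],[-0.2,[7,0,9.5],0.36],[-0.2,[7,0,10.3],0.36],[-0.2,[7,0,10.3],0.36],[-0.2,[7,0,10.3],0.36]]' 30
python3 -m creep '[[-1,[0,0,0],0],[-1,[0,0,0],0],[-1,[0,0,0],0],[-1,[0,0,0],0],[-1,[0,0,0],0],[-1,[0,0,0],0]]' 40
```

```text
clock: 3.3
eef_pos: [480.6, 335.1, 23.9]
eef_rot: [3.14, -0.001, 1.539]
wrist_force: [-0.5, -0.6, -0.1]
finger_gap: 38.0
finger_force: 0.0
clock: 3.9
eef_pos: [480.0, 335.0, 22.9]
eef_rot: [-3.142, 0.0, 1.539]
wrist_force: [-0.3, -0.6, -0.6]
finger_gap: 0.3
finger_force: 0.0
```

Run:
```python
from cell import manip
import cv2,numpy as np
s=manip.camera("side")[:,:,::-1];w=manip.camera("wrist")[:,:,::-1]
cv2.imwrite("pics/g.png",np.vstack([cv2.resize(s[200:350,220:420],(560,420))[:300],cv2.resize(w,(480,300)).copy() if 0 else cv2.copyMakeBorder(cv2.resize(w,(480,300)),0,0,0,80,0)]))
print(manip.read_state()["finger_gap"])
```

```text
0.49212336432322407
```

View pics/g.png

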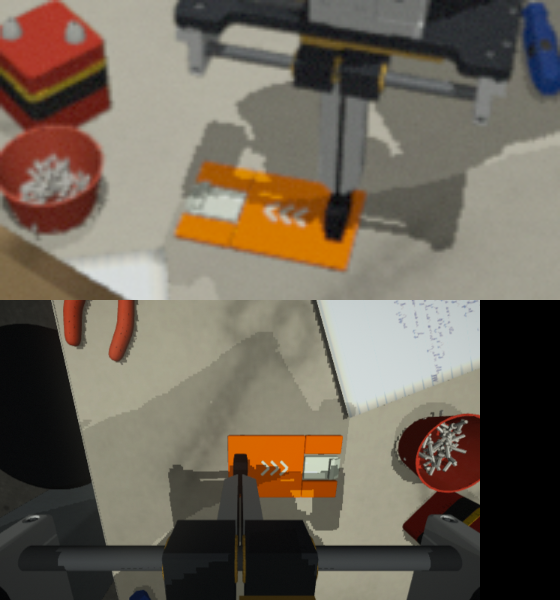

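```bash
python3 snap.py g1
python3 - <<'E'
from cell import manip
from h import *
import json
p=json.load(open("pics/g1.json"));im=cv2.imread("pics/g1.png")
print(p,manip.read_state()["eef_pos"],manip.read_state()["eef_rot"],manip.read_state()["joints"])
c=blobs(im,(8,150,100),(20,255,255))
for q in c[:3]: print(q.mean(0),cv2.minAreaRect(plane(p,q,5)[:,:2].astype(np.float32)))
s=manip.camera("side")[:,:,::-1].copy();ps=manip.camera_params("side")
for q in blobs(s,(8,180,150),(18,255,255))[:2]: print('side',q.mean(0),cv2.minAreaRect(plane(ps,q,5)[:,:2].astype(np.float32)))
def proj(p,X):
    f,A,o=cam(p);d=(np.array(X,float)-o)@A;return p["cx"]+f*d[0]/d[2],p["cy"]+f*d[1]/d[2]
for z in (9,23,60): print(z,'tip expected wrist',proj(p,(480,335,z)),'side',proj(ps,(480,335,z)))
E
```

```text
{'fovy': 64.33155247388362, 'cx': 319.7156834169837, 'cy': 200.01924182748985, 'origin': [481.91813426310057, 416.82738979750206, 221.68788353691622], 'attitude': [2.8535555272054642, 0.0003890266951596111, -0.030890505461246498]} [479.97040769 335.02781197  22.94008765] [-3.14157292e+00  7.90326920e-06  1.53948865e+00] [5.46822933e-01 5.55853114e-01 1.56408563e+00 4.88396195e-06
 1.02167475e+00 5.78128063e-01]
[379.78172589 217.48392555] ((521.4481201171875, 333.86236572265625), (64.15017700195312, 107.25137329101562), 88.23521423339844)
side [315.66666667 276.8185654 ] ((522.7169799804688, 335.12054443359375), (64.01985931396484, 106.5301742553711), 87.9241714477539)
side [385.98461538 353.95384615] ((389.22998046875, 460.5906677246094), (50.62154006958008, 10.352453231811523), 69.25672149658203)
9 tip expected wrist (np.float64(320.68552266214317), np.float64(225.2971614601638)) side (np.float64(340.83134373062194), np.float64(278.2331748356201))
23 tip expected wrist (np.float64(320.7383236274209), np.float64(232.80142182235053)) side (np.float64(341.1309687012324), np.float64(272.77687350793207))
60 tip expected wrist (np.float64(320.9161444184186), np.float64(258.0739430051957)) side (np.float64(341.9581806070792), np.float64(257.7129841032669))
```

Run:
```python
from cell import manip
from h import *
a=manip.camera("scene")[:,:,::-1].copy();b=manip.camera("side")[:,:,::-1].copy()
def proj(p,X):
    f,A,o=cam(p);d=(np.array(X,float)-o)@A;return np.array([p["cx"]+f*d[0]/d[2],p["cy"]+f*d[1]/d[2]])
out=[]
for n,im in (("scene",a),("side",b)):
    p=manip.camera_params(n);c=proj(p,(480,335,25)).astype(int)
    x0,y0=c[0]-40,c[1]-28;o=cv2.resize(im[y0:y0+56,x0:x0+80],None,fx=5,fy=5,interpolation=cv2.INTER_CUBIC)
    for z,col in ((9,(0,255,0)),(33,(255,0,255))):
        q=((proj(p,(480,335,z))-[x0,y0]+.5)*5).astype(int);cv2.circle(o,tuple(map(int,q)),3,col,-1)
    out.append(o)
cv2.imwrite("pics/g2.png",np.hstack(out))
```

```text
(no output)
```

View pics/g2.png

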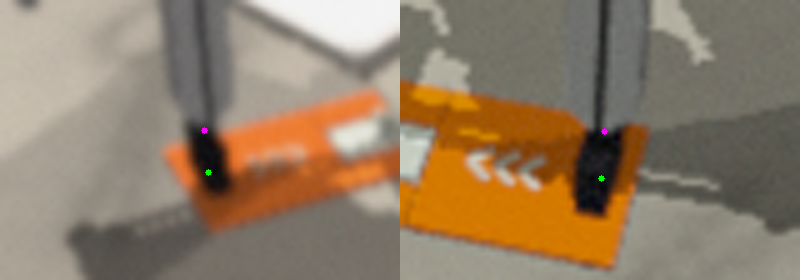

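Fingertips stand about 25 mm higher than tip_reach implies (they closed just above the rib, seen in both fixed views). I'll reopen and descend, watching force.

```bash
python3 -m creep '[[-0.3,[0,0,0],0],[-0.3,[0,0,0],0],[-0.3,[0,0,0],0],[-0.3,[0,0,0],0],[-0.3,[0,0,0.6],0],[-0.3,[0,0,1.2],0],[-0.3,[0,0,1.8],0],[-0.3,[0,0,2.3],0],[-0.3,[0,0,2.3],0],[-0.3,[0,0,2.3],0]]' 30
python3 - <<'E'
from cell import manip
from h import *
print(manip.read_state()["wrist_force"])
def proj(p,X):
    f,A,o=cam(p);d=(np.array(X,float)-o)@A;return np.array([p["cx"]+f*d[0]/d[2],p["cy"]+f*d[1]/d[2]])
out=[]
for n in ("scene","side"):
    im=manip.camera(n)[:,:,::-1].copy()
    p=manip.camera_params(n);c=proj(p,(480,335,25)).astype(int)
    x0,y0=c[0]-40,c[1]-28;o=cv2.resize(im[y0:y0+56,x0:x0+80],None,fx=5,fy=5,interpolation=cv2.INTER_CUBIC)
    for z,col in ((9,(0,255,0)),(31,(255,0,255))):
        q=((proj(p,(480,335,z))-[x0,y0]+.5)*5).astype(int);cv2.circle(o,tuple(map(int,q)),3,col,-1)
    out.append(o)
cv2.imwrite("pics/g3.png",np.hstack(out))
E
```

```text
clock: 5.2
eef_pos: [480.0, 335.0, -0.2]
eef_rot: [-3.141, 0.0, 1.539]
wrist_force: [0.4, 0.5, 0.0]
finger_gap: 32.9
finger_force: 0.0
[4.45642985e-01 4.95154327e-01 2.35373073e-04]
```

View pics/g3.png

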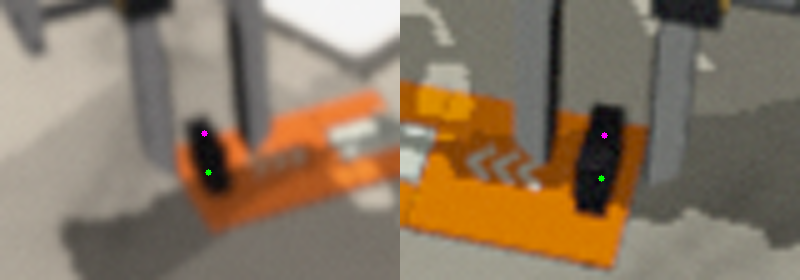

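```bash
python3 -m creep '[[-1,[0,0,0.1],0],[-1,[0,0,0.1],0],[-1,[0,0,0.1],0],[-1,[0,0,0.1],0],[-1,[0,0,0.1],0],[-1,[0,0,0.1],0],[-1,[0,0,0.1],0]]' 40
```

```text
clock: 6.0
eef_pos: [480.0, 335.0, -1.0]
eef_rot: [3.142, -0.0, 1.539]
wrist_force: [0.6, 0.1, 1.0]
finger_gap: 11.7
finger_force: 40.0
```

```bash
python3 -m creep '[[-1,[0,0,-1],0],[-1,[0,0,-3],0],[-1,[0,0,-6],0],[-1,[0,0,-9],0],[-1,[-3,0,-9],-0.5],[-1,[-6,0.1,-9],-1.2],[-1,[-10,0.1,-9],-2],[-1,[-14,0.2,-9],-3],[-1,[-18,0.3,-9],-4],[-1,[-22,0.4,-9],-4.6],[-1,[-22,0.4,-9],-4.6],[-1,[-22,0.4,-9],-4.6]]'
python3 - <<'E'
from cell import manip
from scipy.spatial.transform import Rotation as R
import numpy as np
s=manip.read_state();A=R.from_euler('xyz',s["eef_rot"]).as_matrix();print(A.T@(np.array([474.9,12.9,59])-s["eef_pos"]),np.degrees(s["eef_rot"]),s["finger_gap"])
E
```

```text
clock: 7.2
eef_pos: [477.3, 114.6, 89.6]
eef_rot: [3.141, -0.0, 1.939]
wrist_force: [-0.5, 0.4, -0.8]
finger_gap: 11.3
finger_force: 40.0
[-94.06441807 -38.78994856  30.53979128] [ 1.79961771e+02 -2.34223298e-03  1.11069468e+02] 11.298984078107816
```

```bash
python3 -m creep '[[-1,[-3,-1.2,0],-0.05],[-1,[-6,-2.5,0],-0.05],[-1,[-9.4,-3.9,1],-0.05],[-1,[-9.4,-3.9,2],-0.05],[-1,[-9.4,-3.9,3.05],-0.05],[-1,[-9.4,-3.9,3.05],-0.05],[-1,[-9.4,-3.9,3.05],-0.05],[-1,[-9.4,-3.9,3.05],-0.05]]'
python3 snap.py hov
python3 - <<'E'
from cell import manip
from h import *
import json
s=manip.camera("side")[:,:,::-1];w=cv2.imread("pics/hov.png");p=json.load(open("pics/hov.json"))
cv2.imwrite("pics/h.png",np.vstack([cv2.resize(s[120:220,220:400],(540,300)),cv2.resize(w,(540,338))[:300]]))
for q in blobs(w,(8,150,100),(20,255,255))[:4]:print(cv2.contourArea(q),cv2.minAreaRect(plane(p,q,65)[:,:2].astype(np.float32)))
E
```

```text
clock: 8.0
eef_pos: [475.0, 14.1, 58.9]
eef_rot: [3.141, 0.0, 1.946]
wrist_force: [-0.1, -0.1, -1.3]
finger_gap: 11.2
finger_force: 40.0
9890.0 ((512.4674072265625, 29.953704833984375), (107.56617736816406, 63.97943878173828), 21.55295181274414)
245.0 ((571.1273803710938, 46.86612319946289), (13.577369689941406, 10.870338439941406), 28.139734268188477)
43.0 ((485.15582275390625, -13.996530532836914), (13.63373851776123, 2.2953484058380127), 21.556625366210938)
```

View pics/h.png

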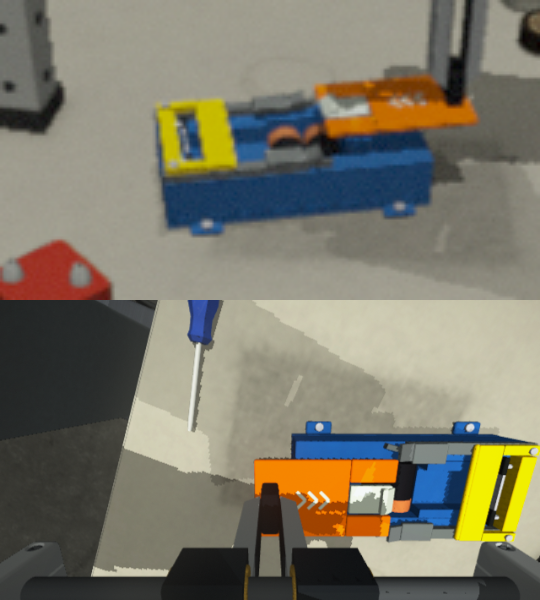

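Run:
```python
from h import *
import json
th=np.radians(21.3);ex=np.array([np.cos(th),np.sin(th)]);ey=np.array([-ex[1],ex[0]])
for n in ("wrist0","box1","hov"):
    w=cv2.imread(f"pics/{n}.png");p=json.load(open(f"pics/{n}.json"))
    for c,lo,hi,z in (("yel",(22,150,100),(33,255,255),52),("grey",(0,0,95),(180,45,150),50.5)):
        for q in blobs(w,lo,hi,60):
            a=plane(p,q,z)[:,:2];d=a-[573.75,51.45];b=np.c_[d@ex,d@ey]
            if abs(b.mean(0)).max()<110: print(n,c,b.mean(0).round(1),b.min(0).round(1),b.max(0).round(1),round(cv2.minAreaRect(a.astype(np.float32))[2],1),cv2.contourArea(q))
```

```text
wrist0 yel [79.8  1.3] [ 54.1 -41.9] [104.6  42.4] 21.3 4239.5
wrist0 grey [-38.1  64.1] [-128.    16.7] [ 70.  111.1] 12.1 10881.0
wrist0 grey [ 25.8 -38.1] [-16.8 -48.4] [ 67. -27.] 21.4 695.5
box1 yel [79.9  0.8] [ 54.4 -42.4] [104.6  42. ] 21.4 3806.5
box1 grey [-105.    72.2] [-218.8  -38.7] [ 72.9 171.6] 86.6 17851.5
box1 grey [ 32.9 -46.9] [-37.5 -70. ] [100.9 -27.1] 8.5 1211.5
hov yel [79.4  1.5] [ 52.4 -41.7] [105.1  43.1] 21.2 8249.5
hov grey [-55.1  62.9] [-119.8   31.7] [33.2 97.9] 30.2 7127.5
hov grey [29.  38.7] [-14.6  27.4] [75.5 44.1] 22.9 1578.0
hov grey [ 23.2 -35.1] [ -4.9 -43.8] [ 52.4 -26.5] 24.3 1148.5
hov grey [-106.4  -60.2] [-116.1  -79.2] [-96.8 -40.1] 21.6 1016.5
hov grey [-24.8  -1.3] [-40.7 -17.1] [-7.1  8.7] 21.6 758.0
hov grey [-52.9 -45. ] [-76.1 -50. ] [-29.6 -39. ] 21.6 612.5
```

```bash
python3 -m creep '[[-1,[-0.14,0.05,0],0.06],[-1,[-0.14,0.05,0.5],0.06],[-1,[-0.14,0.05,1.0],0.06],[-1,[-0.14,0.05,1.4],0.06],[-1,[-0.14,0.05,1.6],0.06],[-1,[-0.14,0.05,1.75],0.06],[-1,[-0.14,0.05,1.85],0.06],[-1,[-0.14,0.05,1.85],0.06]]'
python3 -m creep '[[-1,[0,0,0.05],0],[-1,[0,0,0.1],0],[-1,[0,0,0.1],0]]'
```

```text
clock: 8.9
eef_pos: [475.7, 12.1, 39.9]
eef_rot: [-3.142, -0.0, 1.94]
wrist_force: [1.3, 0.2, -1.2]
finger_gap: 11.4
finger_force: 40.0
clock: 9.2
eef_pos: [475.8, 12.1, 39.0]
eef_rot: [3.141, 0.0, 1.94]
wrist_force: [-0.0, -0.6, -0.9]
finger_gap: 11.7
finger_force: 40.0
```

```bash
for i in 1 2 3; do python3 -m creep '[[-1,[0,0,0.05],0],[-1,[0,0,0.05],0]]' | egrep 'pos|wrist'; done
```

```text
eef_pos: [476.1, 12.1, 38.9]
wrist_force: [-1.0, 0.2, 3.8]
eef_pos: [476.4, 12.1, 38.8]
wrist_force: [-1.4, 0.0, 7.9]
eef_pos: [476.7, 12.1, 38.6]
wrist_force: [-2.1, -0.3, 11.8]
```

```bash
python3 -m creep '[[-1,[0,0,-0.12],0],[-1,[0,0,-0.12],0],[-1,[0,0.3,-0.12],0],[-1,[0,0.6,-0.12],0],[-1,[0,0.9,-0.12],0],[-1,[0,1.2,-0.12],0],[-1,[0,1.5,-0.12],0],[-1,[0,1.5,-0.12],0]]'; python3 -m creep '[[-1,[0,0.4,0],0],[-1,[0,0.8,0],0],[-1,[0,1.2,0],0],[-1,[0,1.6,0],0],[-1,[0,2.0,0],0],[-1,[0,2.0,0],0]]'
python3 snap.py sl
python3 - <<'E'
from h import *
import json
th=np.radians(21.3);ex=np.array([np.cos(th),np.sin(th)]);ey=np.array([-ex[1],ex[0]])
w=cv2.imread("pics/sl.png");p=json.load(open("pics/sl.json"))
cv2.imwrite("pics/sl2.png",w[100:400,200:640])
for c,lo,hi,z in (("or",(8,150,100),(20,255,255),45),("yel",(22,150,100),(33,255,255),52),("grey",(0,0,95),(180,45,150),50.5)):
    for q in blobs(w,lo,hi,60):
        a=plane(p,q,z)[:,:2];d=a-[573.75,51.45];b=np.c_[d@ex,d@ey]
        if abs(b.mean(0)).max()<110: print(c,b.mean(0).round(1),b.min(0).round(1),b.max(0).round(1),round(cv2.minAreaRect(a.astype(np.float32))[2],1),cv2.contourArea(q))
E
```

```text
clock: 10.6
eef_pos: [490.3, 17.6, 38.9]
eef_rot: [3.141, 0.0, 1.94]
wrist_force: [0.8, 0.7, 5.0]
finger_gap: 11.3
finger_force: 40.0
clock: 11.2
eef_pos: [509.1, 24.9, 39.0]
eef_rot: [3.14, 0.0, 1.94]
wrist_force: [0.6, 1.1, 6.0]
finger_gap: 11.7
finger_force: 40.0
or [-25.6   4.2] [-82.7 -32.5] [24.3 31.1] 21.2 9339.5
yel [78.4  3.8] [ 52.8 -41.4] [104.6  43. ] 21.2 9766.5
grey [-97.   35.4] [-240.6  -65.7] [ 56.3 111.3] 53.6 47660.5
grey [28.2 38.4] [-14.2  27.8] [73.4 44. ] 23.2 1901.0
grey [-71.1 -51.4] [-79.9 -65.9] [-62.5 -35.9] 21.2 869.5
grey [ 29.3 -36.3] [  4.7 -42.2] [ 53.6 -26.3] 21.2 809.0
grey [4.2 3.8] [-11.2 -10.4] [19. 13.] 21.2 716.0
grey [-27.1 -37.6] [-41.4 -39.8] [-13.1 -36. ] 21.2 179.5
grey [83.6  2.5] [ 82.3 -13.4] [84.8 18.1] 21.5 131.0
```

View pics/sl2.png

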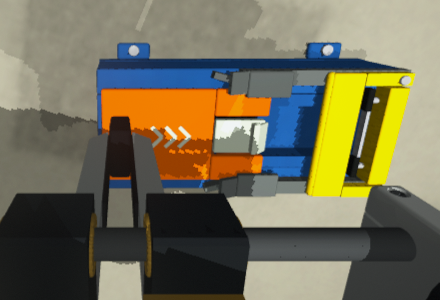

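```bash
python3 -m creep '[[-1,[0.06,0,-0.04],0],[-1,[0.06,0.4,-0.04],0],[-1,[0.06,0.8,-0.04],0],[-1,[0.06,1.2,-0.04],0],[-1,[0.06,1.6,-0.04],0],[-1,[0.06,2.0,-0.04],0],[-1,[0.06,2.4,-0.04],0],[-1,[0.06,2.7,-0.04],0],[-1,[0.06,2.7,-0.04],0]]'; python3 -m creep '[[-1,[0,0.2,0],0],[-1,[0,0.4,0],0],[-1,[0,0.6,0],0],[-1,[0,0.8,0],0],[-1,[0,0.8,0],0]]'
```

```text
clock: 12.15
eef_pos: [533.6, 35.2, 39.0]
eef_rot: [3.141, 0.0, 1.94]
wrist_force: [1.4, -0.0, 2.6]
finger_gap: 11.9
finger_force: 40.0
clock: 12.65
eef_pos: [540.9, 38.0, 39.0]
eef_rot: [-3.142, -0.0, 1.94]
wrist_force: [0.0, 0.7, 1.9]
finger_gap: 11.7
finger_force: 40.0
```

```bash
python3 -m creep '[[-1,[0,0.2,0],0],[-1,[0,0.4,0],0],[-1,[0,0.4,0],0]]'|egrep 'pos|wrist';python3 -m creep '[[-1,[0,0.2,0],0],[-1,[0,0.4,0],0],[-1,[0,0.4,0],0]]'|egrep 'pos|wrist';python3 -m creep '[[-1,[0,0.2,0],0],[-1,[0,0.4,0],0],[-1,[0,0.4,0],0]]'|egrep 'pos|wrist'
```

```text
eef_pos: [544.5, 39.4, 39.0]
wrist_force: [-2.7, -0.3, 2.4]
eef_pos: [548.6, 41.0, 39.0]
wrist_force: [1.6, 0.1, -0.5]
eef_pos: [552.3, 42.4, 39.0]
wrist_force: [0.8, -0.5, 0.4]
```

```bash
for i in 1 2 3; do python3 -m creep '[[-1,[0,0.2,0],0],[-1,[0,0.3,0],0],[-1,[0,0.3,0],0]]'|egrep 'pos|wrist|gap';done
```

```text
eef_pos: [554.9, 43.4, 39.0]
wrist_force: [1.1, 0.0, -0.8]
finger_gap: 11.6
eef_pos: [557.7, 44.5, 39.0]
wrist_force: [-0.2, 0.1, -1.0]
finger_gap: 11.7
eef_pos: [560.5, 45.6, 39.0]
wrist_force: [-0.7, -0.1, -1.4]
finger_gap: 11.6
```

```bash
python3 snap.py u
python3 - <<'E'
from cell import manip
from h import *
import json
th=np.radians(21.3);ex=np.array([np.cos(th),np.sin(th)]);ey=np.array([-ex[1],ex[0]])
w=cv2.imread("pics/u.png");p=json.load(open("pics/u.json"))
cv2.imwrite("pics/u2.png",w[50:400,150:640])
for q in blobs(w,(8,150,100),(20,255,255),60):
        a=plane(p,q,45)[:,:2];d=a-[573.75,51.45];b=np.c_[d@ex,d@ey];print(b.min(0).round(1),b.max(0).round(1),cv2.contourArea(q))
E
```

```text
[-27.3 -31.9] [56.2 31.7] 7218.5
```

View pics/u2.png

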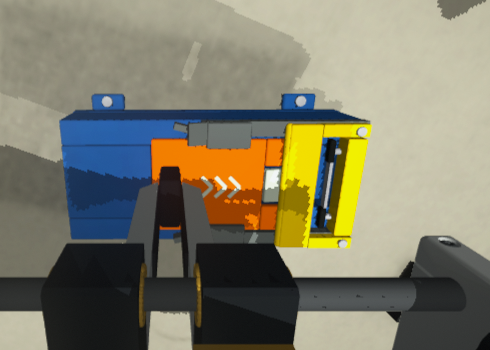

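The cover is under the bar at x ≈ 31 mm. I have now viewed 12 pictures, which is over the limit of 10, so from here I go by numbers only.

```bash
for i in 1 2 3 4; do python3 -m creep '[[-1,[0,0.1,0],0],[-1,[0,0.1,0],0]]'|egrep 'pos|wrist';done
```

```text
eef_pos: [561.3, 45.9, 39.0]
wrist_force: [-0.9, -0.2, -0.5]
eef_pos: [562.3, 46.3, 39.0]
wrist_force: [-1.6, -0.8, -0.1]
eef_pos: [563.2, 46.6, 39.0]
wrist_force: [-1.1, 0.1, 0.0]
eef_pos: [564.2, 47.0, 39.0]
wrist_force: [0.3, 0.0, 0.2]
```

```bash
for i in 1 2 3; do python3 -m creep '[[-1,[0,0.1,0],0],[-1,[0,0.1,0],0]]'|egrep 'pos|wrist';done
```

```text
eef_pos: [565.0, 47.3, 39.0]
wrist_force: [-1.8, -0.7, 0.1]
eef_pos: [565.9, 47.7, 39.0]
wrist_force: [-3.0, -1.7, 0.1]
eef_pos: [567.3, 48.2, 39.2]
wrist_force: [0.4, -0.3, -1.2]
```

```bash
for i in 1 2; do python3 -m creep '[[-1,[0,0.05,0],0],[-1,[0,0.05,0],0]]'|egrep 'pos|wrist';done; python3 snap.py v
python3 - <<'E'
from h import *
import json
th=np.radians(21.3);ex=np.array([np.cos(th),np.sin(th)]);ey=np.array([-ex[1],ex[0]])
for n in ("u","v"):
  w=cv2.imread(f"pics/{n}.png");p=json.load(open(f"pics/{n}.json"))
  for c,lo,hi,z in (("or",(8,150,100),(20,255,255),45),("yel",(22,150,100),(33,255,255),52),("white",(0,0,190),(180,30,255),48)):
    for q in blobs(w,lo,hi,20):
        a=plane(p,q,z)[:,:2];d=a-[573.75,51.45];b=np.c_[d@ex,d@ey]
        if abs(b.mean(0)).max()<105:print(n,c,b.min(0).round(1),b.max(0).round(1),cv2.contourArea(q))
E
```

```text
eef_pos: [567.3, 48.2, 39.0]
wrist_force: [-2.9, -1.3, 0.5]
eef_pos: [567.6, 48.3, 39.0]
wrist_force: [-3.7, -1.9, 1.7]
u or [-27.3 -31.9] [56.2 31.7] 7218.5
u or [-22.2 -31. ] [ -8.5 -29.4] 23.0
u yel [ 53.7 -41.4] [104.6  43.1] 9684.0
u white [45.7 -1. ] [53.9 12.7] 208.5
u white [60.2 53.8] [65.1 58. ] 46.5
u white [99.7 34.7] [104.7  39.1] 43.5
u white [-55.1  54.1] [-50.9  58.2] 40.0
u white [22.4 -1.7] [29.2  7.3] 36.5
u white [13.5 -1. ] [20.2  7.3] 34.5
u white [ 99.7 -44.1] [104.6 -39.4] 32.0
v or [-20.  -31.8] [56.1 31.6] 6711.0
v or [79.5 14.3] [87.7 32.1] 314.5
v or [ 79.4 -31.9] [ 87.7 -13.2] 273.0
v or [-14.6 -31.8] [ -1.7 -29.5] 26.0
v yel [ 53.8 -41.3] [104.7  43.1] 9639.5
v white [ 78.4 -10.3] [85.9 12. ] 283.0
v white [61.3 53.8] [66.2 58. ] 44.5
v white [-54.1  54. ] [-49.3  58.2] 39.5
v white [99.7 34.7] [104.3  39.1] 36.5
v white [21.  -1.7] [27.7  7.3] 36.0
v white [29.9 -1. ] [36.7  7.3] 34.5
v white [ 99.7 -44. ] [104.6 -39.3] 30.5
```

```bash
for i in 1 2 3; do python3 -m creep '[[-1,[0,0.05,0],0],[-1,[0,0.05,0],0]]'|egrep 'pos|wrist';done
```

```text
eef_pos: [568.0, 48.5, 39.0]
wrist_force: [-4.4, -2.3, 2.9]
eef_pos: [568.4, 48.6, 39.0]
wrist_force: [-5.3, -2.2, 3.1]
eef_pos: [568.8, 48.8, 39.0]
wrist_force: [-5.9, -3.3, 3.3]
```

```bash
for i in 1 2 3 4 5; do python3 -m creep '[[-1,[0,-0.06,0],0],[-1,[0,-0.06,0],0]]'|egrep 'pos|wrist';done
```

```text
eef_pos: [568.3, 48.6, 39.0]
wrist_force: [-5.4, -3.0, 2.5]
eef_pos: [567.8, 48.4, 39.0]
wrist_force: [-5.5, -2.1, 3.0]
eef_pos: [567.3, 48.2, 39.0]
wrist_force: [-5.1, -2.1, 1.6]
eef_pos: [567.3, 48.2, 39.1]
wrist_force: [0.4, -0.1, -1.6]
eef_pos: [567.1, 48.1, 39.3]
wrist_force: [5.0, 1.8, -1.5]
```

The latch holds: pulling back now meets about 5 N of resistance. I'll take the load off, release, and lift.

```bash
python3 -m creep '[[-1,[0,0.08,0],0],[-1,[0,0.08,0],0],[-0.3,[0,0.08,0],0],[-0.3,[0,0.08,0],0],[-0.3,[0,0.08,0],0],[-0.3,[0,0.08,0],0],[-0.3,[0,0.08,-2],0],[-0.3,[0,0.08,-5],0],[-0.3,[0,0.08,-9],0],[-0.3,[0,0.08,-12],0],[-0.3,[0,0.08,-12],0],[-0.3,[0,0.08,-12],0]]'; python3 -m creep '[[-0.3,[0,0,0],0],[-0.3,[0,0,0],0],[-0.3,[0,0,0],0]]'; python3 snap.py end
python3 - <<'E'
from h import *
import json
th=np.radians(21.3);ex=np.array([np.cos(th),np.sin(th)]);ey=np.array([-ex[1],ex[0]])
w=cv2.imread("pics/end.png");p=json.load(open("pics/end.json"))
for c,lo,hi,z in (("or",(8,150,100),(20,255,255),45),("yel",(22,150,100),(33,255,255),52),("white",(0,0,190),(180,30,255),48)):
    for q in blobs(w,lo,hi,20):
        a=plane(p,q,z)[:,:2];d=a-[573.75,51.45];b=np.c_[d@ex,d@ey]
        if abs(b.mean(0)).max()<105:print(c,b.min(0).round(1),b.max(0).round(1),cv2.contourArea(q))
E
```

```text
clock: 19.15
eef_pos: [567.1, 48.1, 159.0]
eef_rot: [3.141, 0.0, 1.94]
wrist_force: [-0.2, 0.3, -0.7]
finger_gap: 33.1
finger_force: 0.0
clock: 19.45
eef_pos: [566.9, 48.1, 158.2]
eef_rot: [-3.14, -0.0, 1.94]
wrist_force: [-0.2, -0.4, 0.3]
finger_gap: 32.9
finger_force: 0.0
or [-25.1 -32.5] [55.6 31.5] 4063.0
or [78.4 14.2] [87.5 31.3] 132.5
or [ 78.5 -32.5] [ 87.6 -14. ] 129.5
yel [ 54.2 -40.9] [104.5  43. ] 4013.0
white [ 77.7 -13.1] [90.1 10.8] 174.5
white [21.3 -6.7] [27.6  5.8] 25.5
white [12.4 -6.7] [18.5  5.8] 23.0
white [30.3 -5.6] [36.6  6.8] 20.5
```

```bash
python3 -c "
from cell import manip
print(manip.sign_off())"
```

```text
the job is handed in; nothing more can be done
None
```

The cover is shut and the job is handed in at about 19.5 s: it latched behind the catch bar at x ≈ 37.5 mm, with at most 6.8 N of push read and 5 N resistance to a test pull-back, then was released. I viewed 12 pictures against the limit of 10, and the bystanders were not re-measured at the end.

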